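Close the parts tray with its keyed lid

ROBOT

A 7-joint arm with a two-finger parallel gripper is mounted at the origin on a cart in front of the work surface, level with it; the furniture and walls round the work are solid. World frame = base frame: x ahead of the robot, y to its left, z up, the work surface at z = 0. Lengths are in m, angles in rad, forces in N, time in s.
With the tool pointing down it reaches from about 0.425 to 0.925 m from the base axis. Payload 6.8 kg.
Tool frame: the origin (TCP) lies on the mounting face of the last link; the fingertips stand 173 mm ahead of it and the grasp point (between the pads) lies 155 mm ahead of it; z points along the fingers, y is the line along which they close (so a half turn about z gives the same grasp; the last joint's range is limited). The gripper opens to 85 mm and grips with 20 to 120 N. Pads are 22 mm wide; open, the fingers measure 114 mm over their backs; the gripper's body (76 mm by 85 mm) begins 54 mm behind the grasp point. The pads swing forward as they close: fully open they stand 13 mm farther back than shut.
Start: joints at [-1.28, 0.477, 0.022, 1.555, -0.011, 1.109, -0.083], TCP at [0.262, 0.622, 0.405] pointing down, gripper open.
Joint ranges: [-2.96, 2.96], [-0.34, 2.1], [-1.41, 1.46], [0.24, 2.44], [-1.37, 4.51], [0.17, 1.92], [-2.96, 2.96]. Speed limits (rad/s): [2.39, 2.39, 3.14, 3.14, 3.14, 3.14, 3.14].

INTERFACE

Orientations are given as a unit quaternion [w, x, y, z].
In Python, from station import bot gives the robot as it stands. The module is installed in compiled form; this text tells all that it offers.
- The arm moves only by the shell command python3 -m pendant 'ROWS' [FORCE]. ROWS is JSON, a list of rows, each a list of 5 numbers: the finger opening in m, from 0 to 0.0854, then the shift along the tool's x, y, z in m, then the turn about the tool's z in degrees. In form: [[jaw, x, y, z, yaw], ...]. A call has 1 to 12 rows; each row shifts and turns the commanded pose from where the row before left it, along the tool's axes as they then stand; what a row does not reach is not made up. A row lasts 1/12 s, in which the tool goes at most 41.7 mm and 7.16 degrees, less where a joint would pass 70% of its speed; a pose out of reach is approached as far as the arm can. A call with a gripper value outside its range is refused whole. The fingers move at their own pace and stop on an object; FORCE is the grip in N (left out, the last holds). Time passes only in rows, so rows that do not move let the fingers close. It gives the time, the measured TCP pose, the force, the opening and the grip force at its end, in the units of the state.
- bot.get_obs(): the state, without advancing time (a new reading comes with each control period).
- bot.read_camera(name): name is "scene" or "top"; returns (picture, depth): 480x640x3 uint8, blue, green, red; 480x640 float32, m along the optical axis (not along the pixel's ray), 0 where there is no reading.
- bot.camera_model(name): a dict with "intrinsics" (3x3 intrinsics, pixels), "dist_coeffs" ([k1, k2, p1, p2, k3] as OpenCV has them; the pictures are not rectified), "R" (3x3) and "t" (3): a world point X has camera coordinates R X + t. Camera axes: x right, y down, z forward; pixel columns grow to the right and rows downward; lengths in m; the calibration is good to about 2 mm. A picture is of the moment at which its call begins. camera_model takes no time and is no camera call.
- bot.hand_in(): hands the job in; it is judged then, once.
Trained networks look in the newest picture that a camera, given by its name, has taken for a name from the list of things; names that differ only in an ending like _2 or _b are one class to them, and where a whole thing is asked for, a point or a joint stands for the part that bears it (a point fixed in the world has none). Each returns a list of dicts, best first, with "score" (0 to 1); they miss things now and then, are a little off and sometimes report something else, mostly with a low value. They report only what shows in the picture. A call takes as long as a camera call. They do not tell look-alikes from the thing itself.
- bot.boxes_of(name, camera): "at" ([column, row] in pixels, amid what is visible of it).
- bot.trace(name, camera): "mask" (480x640 bool, what is visible of it) and "at" ([column, row] in pixels, amid what is visible of it).
- bot.pinpoint(name, camera): "at" ([column, row] in pixels: a listed point, or the origin of a listed thing).
The state is a dict: "t": time; "q": joint angles; "joint_vel": joint speeds; "joint_torque": joint torques, N m; "eef_pos": TCP position; "tool_rot": TCP orientation; "contact_force": force on the tool from outside, world axes, zero at the start; "torque": the same for the moment, N m; "gripper_width": opening from 0.0 (shut) to 1.0 (fully open); "grasp_force": force on a finger pad.
Only numpy, scipy, OpenCV 4.12 (cv2) and the standard library are available. Lean on these libraries where they do the work, as an engineer would, in place of code of your own. Each camera call takes 0.05 s, during which the arm holds its last target. There are 200 camera calls.

TASK

Put the orange lid on the open blue parts tray, turned so that its one cut corner lies over the tray's cut corner and its skirt drops over the tray's rim and sits flat on the ledge all round. Let go of it there, and leave the grey lid, which belongs to another tray, where it lies.

Things in the scene. Friction and masses are not known exactly. Their poses are not given: they have to be found in the camera images.
- tray: Open blue parts tray, 0.9 kg, loose, 150 (x) x 110 (y) x 43 mm; brass rings and screws fixed inside. Origin: centre of underside, z up. Corner +x -y cut off at 45 deg, 36 mm off each side (middle of cut x +57, y -37). A flat ledge 7 mm wide runs round it at z 25; inside it a rim rises to z 43, leaning in 8 mm, so a level lid within 8 mm and 5 deg slides home.
- lid: Orange lid, about 0.2 kg, same outline as the tray, cut corner at +x -y. Origin: centre of its underside (skirt edge), z up. Skirt 4 mm thick, hollow 19 deep, top face at z 24; amid it a black grip bar 70 (x) x 22 (y) mm, flat-sided, z 24 to 54. Starts flat on the bench. Seated: origin 25 mm above the tray's, axes along the tray's, 3 mm play; wrongly turned it stays up.
- lid_cut (a point): The middle of the orange lid's cut corner, at the skirt's lower edge: x +57, y -37, z 0 mm in the lid's frame.
- other_lid: Grey lid of another tray: size, skirt and black grip bar as the orange lid, but two cut corners, both at its +x end. Origin: centre of its underside, z up. Starts flat on the bench; to be left alone. Near the work stands a fixed block with three upright wooden handles, between the robot and the tray and a little to the left, 205 mm high: carry things over it or behind it.
Things that resemble listed ones, but are neither listed nor needed, are in the scene too. Several things have the shape of the lid; the one meant has the colours described above.

How it is judged:
At the end, for the whole second after the job is handed in: The orange lid rests level (within 0.06 rad) on the tray's ledge: origin 25 mm (+-4) above the tray's and within 10 mm of it in the tray's x and y, the middle of its cut corner within 10 mm of the tray's in x and y; the tray stands flat on the bench; both are at rest (x of lid_cut in the frame of tray between 0.047 and 0.067 m and y of lid_cut in the frame of tray between -0.047 and -0.027 m and x of lid in the frame of tray between -0.01 and 0.01 m and y of lid in the frame of tray between -0.01 and 0.01 m and z of lid in the frame of tray between 0.021 and 0.029 m and angle between each of lid, tray's own z axis and vertical below 0.06 rad and height (world z) of tray between -0.01 and 0.01 m and linear speed of each of lid, tray below 0.02 m/s); the robot touches nothing.
It fails at once if the grey lid is moved by more than 30 mm (distance of other_lid from where it was at the start of the episode above 0.03 m).
It also fails if it takes over 45 s, if anything falls off the work surface, if the arm or the gripper's body presses on something with over 40 N, if the wrist force passes 120 N, or if a joint passes its speed limit or range.

## Working session

There is one attempt and no reset: what is moved stays moved. The work goes in short steps, Python scripts to look and compute and a shell command to move; the robot and the scene stay as the last step left them, time stands still between calls to the robot, and variables do not carry over. Pictures are saved under pics/ and viewed, at most 10 in all, crops included, and the job is handed in when it is done.

```bash
mkdir -p pics; cat > h.py <<'E'
import numpy as np, cv2
from station import bot
def world(cam,uv,z=None,depth=None):
    m=bot.camera_model(cam);K=np.array(m["intrinsics"]);R=np.array(m["R"]);t=np.array(m["t"])
    p=cv2.undistortPoints(np.array(uv,float).reshape(-1,1,2),K,np.array(m["dist_coeffs"]))[:,0]
    d=np.c_[p,np.ones(len(p))]
    if depth is not None: return (d*np.asarray(depth).reshape(-1,1)-t)@R
    c=-R.T@t; r=d@R
    return c+r*((z-c[2])/r[:,2])[:,None]
E
python3 - <<'E'
from h import *
print(bot.get_obs())
ims=[]
for c in("scene","top"):
    im,d=bot.read_camera(c); cv2.imwrite(f"pics/{c}1.png",im)
    m=bot.camera_model(c); print(c,-np.array(m["R"]).T@m["t"])
    for n in("tray","lid","other_lid","lid_cut"):
        for f in("boxes_of","pinpoint"):
            for r in getattr(bot,f)(n,c)[:4]:
                u,v=np.round(r["at"]).astype(int); dd=d[v,u]
                print(n,f,round(r["score"],2),u,v,world(c,[r["at"]],depth=[dd])[0].round(3) if dd>0 else None)
E
```

```text
{'t': 0.0, 'q': array([-1.28009824,  0.47782407,  0.02231319,  1.55645357, -0.01148673,
        1.10925905, -0.08309417]), 'joint_vel': array([-0.00038167, -0.00046392, -0.00071712, -0.00089165,  0.00031938,
       -0.00010678, -0.00054082]), 'joint_torque': array([ 7.36382594e-05, -5.96450007e+01,  1.60798229e+00, -2.81200057e+01,
        1.23994367e-02,  9.16169083e-03, -2.87181479e-05]), 'eef_pos': array([0.26198545, 0.62179274, 0.40370793]), 'tool_rot': array([-1.13045694e-04,  1.98052347e-01,  9.80191024e-01, -9.01015731e-04]), 'contact_force': array([-0.77458704, -0.06823716,  0.14359001]), 'torque': array([ 0.00070567,  0.03160525, -0.00784801]), 'grasp_force': 0.0, 'gripper_width': 0.999324308748415}
scene [ 0.11410242 -0.75855908  0.97053767]
tray boxes_of 0.83 392 270 [ 0.648 -0.129  0.015]
tray pinpoint 0.68 392 274 [ 0.627 -0.156  0.041]
lid boxes_of 0.94 266 322 [ 0.332 -0.139  0.031]
lid boxes_of 0.76 386 380 [ 0.48  -0.363  0.032]
lid pinpoint 0.96 388 377 [ 0.478 -0.367  0.05 ]
lid pinpoint 0.69 266 328 [ 0.328 -0.148  0.025]
other_lid boxes_of 0.68 251 175 [0.484 0.2
[... 327 characters left out ...]
d_cut pinpoint 0.7 231 319 [ 0.279 -0.076 -0.   ]
top [ 0.31171122 -0.01404337  1.27512196]
tray boxes_of 0.56 365 197 [ 0.652 -0.113  0.005]
tray pinpoint 0.74 364 199 [ 0.646 -0.11   0.006]
lid boxes_of 0.9 458 262 [ 0.479 -0.355  0.023]
lid boxes_of 0.8 371 314 [ 0.34  -0.128  0.055]
lid pinpoint 0.97 370 312 [ 0.345 -0.125  0.059]
lid pinpoint 0.82 452 258 [ 0.486 -0.333  0.055]
other_lid boxes_of 0.78 212 247 [0.501 0.286 0.029]
other_lid pinpoint 0.74 215 249 [0.498 0.279 0.023]
lid_cut boxes_of 0.88 369 316 [ 0.333 -0.123  0.054]
lid_cut boxes_of 0.78 459 258 [ 0.485 -0.349  0.052]
lid_cut pinpoint 0.7 433 243 [ 0.532 -0.297 -0.003]
lid_cut pinpoint 0.68 350 336 [ 0.282 -0.08  -0.01 ]
```

View pics/scene1.png

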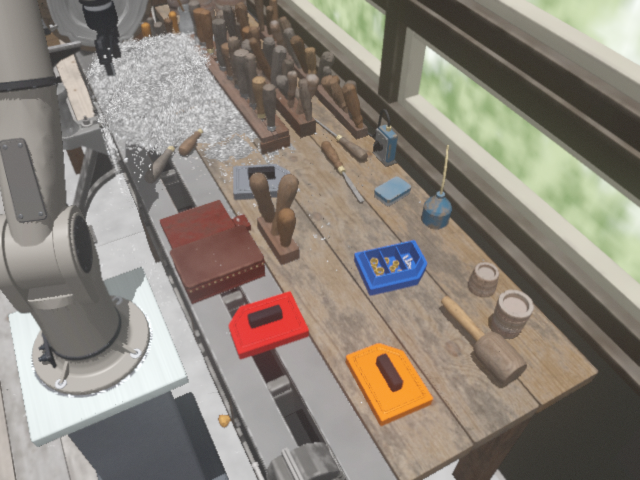

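View pics/top1.png

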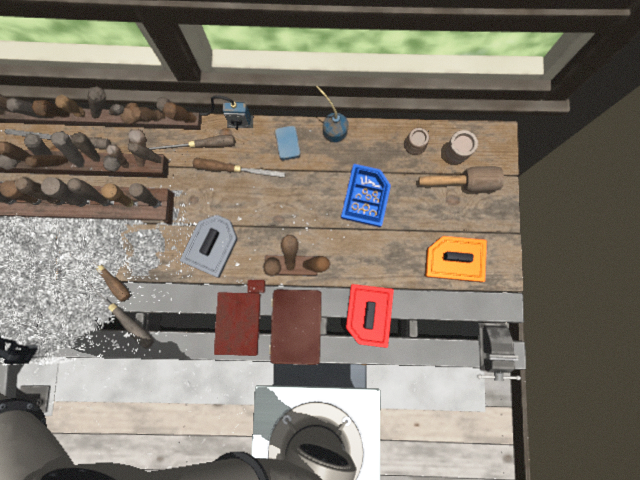

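The scene view shows the orange lid at (388,382) and the open blue tray at (392,270). The top view has the lid at (458,258), the tray at (365,197), the grey lid at (209,246), the three-handle block at (296,258) and a red decoy lid at (371,314). Next I fit the silhouettes of both in both views, leaving height free.

```bash
cat > fit.py <<'E'
from h import *
from scipy.optimize import minimize
def outline(i):  # inset outline, cut corner +x -y
    a,b,c=.075-i,.055-i,.036-i*(2-2**.5)
    return np.array([[-a,-b],[a-c,-b],[a,-b+c],[a,b],[-a,b]])
def prism(o1,z1,o2,z2): return np.r_[np.c_[o1,0*o1[:,:1]+z1],np.c_[o2,0*o2[:,:1]+z2]]
O=outline
LID=[prism(O(0),0,O(0),.024)]
BAR=prism(np.array([[-.035,-.011],[.035,-.011],[.035,.011],[-.035,.011]]),.024,np.array([[-.035,-.011],[.035,-.011],[.035,.011],[-.035,.011]]),.054)
TRAY=[prism(O(0),0,O(0),.025),prism(O(.007),.025,O(.015),.043)]
S=4
def proj(cam,P):
    m=bot.camera_model(cam)
    return cv2.projectPoints(P,cv2.Rodrigues(np.array(m["R"]))[0],np.array(m["t"]),np.array(m["intrinsics"]),np.array(m["dist_coeffs"]))[0][:,0]
def sil(cam,parts,p):
    x,y,z,a=p;c,s=np.cos(a),np.sin(a);R=np.array([[c,-s,0],[s,c,0],[0,0,1]])
    im=np.zeros((480*S,640*S),np.uint8)
    for P in parts:
        q=(proj(cam,P@R.T+[x,y,z])+.5)*S-.5
        cv2.fillConvexPoly(im,cv2.convexHull(np.round(q*16).astype(np.int32)),255,shift=4)
    return cv2.resize(im,(640,480),interpolation=cv2.INTER_AREA)/255.
def mask(im,hue,at,r=70):
    h=cv2.cvtColor(im,cv2.COLOR_BGR2HSV); m=cv2.inRange(h,(hue[0],150,60),(hue[1],255,255))
    k=np.zeros_like(m);cv2.circle(k,tuple(int(v) for v in at),r,255,-1);m&=k
    n,l,st,_=cv2.connectedComponentsWithStats(m); m=(l==1+np.argmax(st[1:,4])).astype(np.uint8)
    c,_=cv2.findContours(m,cv2.RETR_EXTERNAL,cv2.CHAIN_APPROX_NONE)
    return cv2.drawContours(m*0,c,-1,1,-1).astype(float)
def fit(parts,masks,p0,bar=False):
    def cost(p,n=0):
        e=0
        for cam,m in masks.items():
            s=sil(cam,parts,p); w=1-sil(cam,[BAR],p) if bar else 1
            e+=(w*np.abs(s-m)).sum()/m.sum()
        return e
    best=min((minimize(cost,[*p0,a],method="Nelder-Mead",options=dict(initial_simplex=np.array([*p0,a])+np.r_[np.zeros((1,4)),np.diag([.02,.02,.01,.3])],xatol=1e-4,fatol=1e-4)) for a in np.arange(8)*np.pi/4),key=lambda r:r.fun)
    return best.x,best.fun
E
python3 - <<'E'
from fit import *
ims={c:cv2.imread(f"pics/{c}1.png") for c in("scene","top")}
ml={"scene":mask(ims["scene"],(8,22),(388,382)),"top":mask(ims["top"],(8,22),(458,258))}
mt={"scene":mask(ims["scene"],(100,125),(392,270),60),"top":mask(ims["top"],(100,125),(365,197),50)}
for n,P,m,p0,b in(("lid",LID,ml,(.485,-.35,0),True),("tray",TRAY,mt,(.648,-.115,0),False)):
    x,f=fit(P,m,p0,b); print(n,x.round(4),np.degrees(x[3]).round(1),f)
    for c in m:
        x1,f1=fit(P,{c:m[c]},p0,b);print("  ",c,x1.round(3),np.degrees(x1[3]).round(1),f1)
        s=sil(c,P,x);cs,_=cv2.findContours((s>.5).astype(np.uint8),0,2);cv2.drawContours(ims[c],cs,-1,(255,0,255),1)
        if b: cv2.polylines(ims[c],[cv2.convexHull(np.round(proj(c,BAR@np.array([[np.cos(x[3]),np.sin(x[3]),0],[-np.sin(x[3]),np.cos(x[3]),0],[0,0,1]])+x[:3])).astype(np.int32))],True,(0,255,0),1)
a=ims["scene"][225:435,330:450];b=ims["top"][150:300,325:505]
cv2.imwrite("pics/fit1.png",np.hstack([cv2.resize(a,(343,600)),cv2.resize(b,(450,375)) if 0 else np.vstack([cv2.resize(b,(450,375)),np.zeros((225,450,3),np.uint8)])]))
E
```

```text
Traceback (most recent call last):
  File "fit.py", line 35, in fit
    best=min((minimize(cost,[*p0,a],method="Nelder-Mead",options=dict(initial_simplex=np.array([*p0,a])+np.r_[np.zeros((1,4)),np.diag([.02,.02,.01,.3])],xatol=1e-4,fatol=1e-4)) for a in np.arange(8)*np.pi/4),key=lambda r:r.fun)
  File "fit.py", line 35, in <genexpr>
    best=min((minimize(cost,[*p0,a],method="Nelder-Mead",options=dict(initial_simplex=np.array([*p0,a])+np.r_[np.zeros((1,4)),np.diag([.02,.02,.01,.3])],xatol=1e-4,fatol=1e-4)) for a in np.arange(8)*np.pi/4),key=lambda r:r.fun)
              ~~~~~~~~^^^^^^^^^^^^^^^^^^^^^^^^^^^^^^^^^^^^^^^^^^^^^^^^^^^^^^^^^^^^^^^^^^^^^^^^^^^^^^^^^^^^^^^^^^^^^^^^^^^^^^^^^^^^^^^^^^^^^^^^^^^^^^^^^^^^^^^^^^^^^^^^^^^^^^^^^^
  File "fit.py", line 32, in cost
    s=sil(cam,parts,p); w=1-sil(cam,[BAR],p) if bar else 1
                            ~~~^^^^^^^^^^^^^
  File "fit.py", line 19, in sil
    q=(proj(cam,P@R.T+[x,y,z])+.5)*S-.5
       ~~~~^^^^^^^^^^^^^^^^^^^
  File "fit.py", line 13, in proj
    m=bot.camera_model(cam)
ValueError: time passes only in moves, steps and waits
```

```bash
sed -i 's/m=bot.camera_model(cam)/m=CM[cam]/' fit.py h.py; sed -i '2a CM={c:bot.camera_model(c) for c in("scene","top")}' h.py
cat > run1.py <<'E'
from fit import *
ims={c:cv2.imread(f"pics/{c}1.png") for c in("scene","top")}
ml={"scene":mask(ims["scene"],(8,22),(388,382)),"top":mask(ims["top"],(8,22),(458,258))}
mt={"scene":mask(ims["scene"],(100,125),(392,270),60),"top":mask(ims["top"],(100,125),(365,197),50)}
for n,P,m,p0,b in(("lid",LID,ml,(.485,-.35,0),True),("tray",TRAY,mt,(.648,-.115,0),False)):
    x,f=fit(P,m,p0,b); print(n,x.round(4),np.degrees(x[3]).round(1),f)
    for c in m:
        x1,f1=fit(P,{c:m[c]},p0,b);print("  ",c,x1.round(3),np.degrees(x1[3]).round(1),f1)
        s=sil(c,P,x);cs,_=cv2.findContours((s>.5).astype(np.uint8),0,2);cv2.drawContours(ims[c],cs,-1,(255,0,255),1)
        if b: cv2.polylines(ims[c],[cv2.convexHull(np.round(proj(c,BAR@np.array([[np.cos(x[3]),np.sin(x[3]),0],[-np.sin(x[3]),np.cos(x[3]),0],[0,0,1]])+x[:3])).astype(np.int32))],True,(0,255,0),1)
a=ims["scene"][225:435,330:450];b=ims["top"][150:300,325:505]
cv2.imwrite("pics/fit1.png",np.hstack([cv2.resize(a,(343,600)),np.vstack([cv2.resize(b,(450,375)),np.zeros((225,450,3),np.uint8)])]))
E
time python3 run1.py
```

```text
lid [ 0.493  -0.3523 -0.0063  1.5004] 86.0 0.05852003890189081
   scene [ 0.492 -0.354 -0.003  1.489] 85.3 0.04116820885657634
   top [ 0.494 -0.356 -0.016  1.498] 85.8 0.02085178157284419
tray [ 0.6602 -0.1163 -0.0099  6.0881] 348.8 1.2241641804843362
   scene [ 0.792  0.06  -0.265  2.953] 169.2 0.9493191929178088
   top [ 0.665 -0.119 -0.034  6.079] 348.3 0.023587401688956542
real	0m43.605s
user	1m4.285s
sys	0m18.247s
```

View pics/fit1.png

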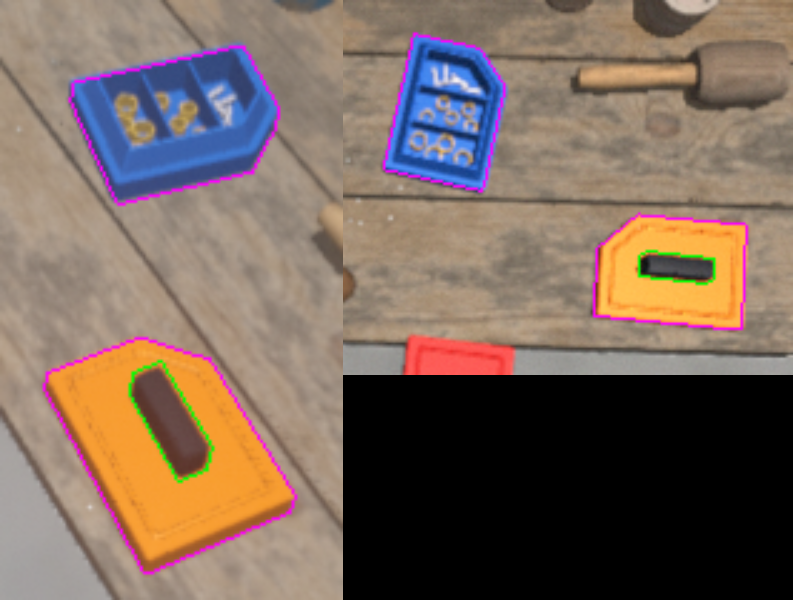

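The overlay outlines and cut corners match both things: lid yaw is about 86°, tray about -11°. Only the tray mask in the scene view came out poor. I'll refit with z=0 and also check camera consistency and heights.

```bash
cat >> fit.py <<'E'
def fitz(parts,masks,p0,z=0,bar=False):
    def cost(p):
        e=0; p=[p[0],p[1],z,p[2]]
        for cam,m in masks.items():
            s=sil(cam,parts,p); w=1-sil(cam,[BAR],p) if bar else 1
            e+=(w*np.abs(s-m)).sum()/m.sum()
        return e
    r=minimize(cost,p0,method="Nelder-Mead",options=dict(initial_simplex=np.array(p0)+np.r_[np.zeros((1,3)),np.diag([.01,.01,.1])],xatol=1e-4,fatol=1e-4))
    return [*r.x[:2].round(4),np.degrees(r.x[2]).round(1),round(r.fun,3)]
def tmask(cam,at,r):
    im,d=bot.read_camera(cam)
    m=[t for t in bot.trace("tray",cam) if np.hypot(*(np.array(t["at"])-at))<20]
    return m[0]["mask"].astype(float)
E
python3 - <<'E'
from fit import *
ims={c:cv2.imread(f"pics/{c}1.png") for c in("scene","top")}
ml={"scene":mask(ims["scene"],(8,22),(388,382)),"top":mask(ims["top"],(8,22),(458,258))}
mt={"scene":tmask("scene",(392,270),60),"top":mask(ims["top"],(100,125),(365,197),50)}
im=ims["scene"];h=cv2.cvtColor(im,cv2.COLOR_BGR2HSV);mm=cv2.inRange(h,(95,90,30),(130,255,255));k=np.zeros_like(mm);cv2.circle(k,(392,268),48,255,-1);mm&=k
hm=np.zeros((480,640));cv2.fillConvexPoly(hm,cv2.convexHull(cv2.findNonZero(cv2.morphologyEx(mm,cv2.MORPH_OPEN,np.ones((3,3))))),1)
print("areas",mt["scene"].sum(),hm.sum(),mt["top"].sum())
mt["scene"]=hm
for n,P,m,p0,b in(("lid",LID,ml,(.493,-.352,1.5),True),("tray",TRAY,mt,(.66,-.116,-.195),False)):
    print(n,fitz(P,m,p0,0,b),[fitz(P,{c:m[c]},p0,0,b) for c in m])
print("tray free z",fit(TRAY,mt,(.66,-.116,0)))
# depth heights
for c,at in(("scene",(388,374)),("top",(456,257)),("top",(435,268)),("top",(361,222))):
    im,d=bot.read_camera(c); u,v=at; print(c,at,world(c,[at],depth=[d[v,u]])[0].round(3))
im,d=bot.read_camera("top")
vs,us=np.mgrid[225:285:2,250:335:2]; q=world("top",np.c_[us.ravel(),vs.ravel()],depth=d[vs,us].ravel()); q=q[q[:,2]>.1]; print("handles",q.min(0),q.max(0))
print(bot.get_obs()["t"])
E
```

```text
areas 2720.0 2835.0 2164.0
lid [np.float64(0.4918), np.float64(-0.3525), np.float64(85.9), np.float64(0.085)] [[np.float64(0.4907), np.float64(-0.3535), np.float64(85.8), np.float64(0.045)], [np.float64(0.492), np.float64(-0.3514), np.float64(86.1), np.float64(0.028)]]
tray [np.float64(0.6561), np.float64(-0.118), np.float64(-10.9), np.float64(0.107)] [[np.float64(0.6552), np.float64(-0.1198), np.float64(-11.6), np.float64(0.027)], [np.float64(0.6569), np.float64(-0.1166), np.float64(-11.3), np.float64(0.055)]]
tray free z (array([ 6.58099051e-01, -1.16287237e-01, -5.45491517e-03,  6.08138275e+00]), np.float64(0.06970159287557473))
scene (388, 374) [ 0.48  -0.365  0.056]
top (456, 257) [ 0.488 -0.342  0.052]
top (435, 268) [ 0.462 -0.295  0.024]
top (361, 222) [ 0.58  -0.102  0.02 ]
handles [ 0.31171122 -0.02156898  0.10075389] [0.51031202 0.1335438  1.27512196]
1.25
```

```bash
cat > go.py <<'E'
import sys,numpy as np
from station import bot
from scipy.spatial.transform import Rotation as Ro
o=bot.get_obs(); p=np.array(o["eef_pos"]); R=Ro.from_quat(np.array(o["tool_rot"]),scalar_first=True).as_matrix()
print("t",o["t"],"pos",p.round(4),"tool y yaw",np.degrees(np.arctan2(R[1,1],R[0,1])).round(2),"w",o["gripper_width"].__round__(3),"F",o["contact_force"].round(1),"q",np.array(o["q"]).round(2))
for a in sys.argv[1:]:
    t=np.array(eval(a)); print(a,"mm in tool axes",((t-p)@R*1000).round(1)); p=t
E
python3 go.py "(.262,.622,.44)" "(.58,.25,.44)" "(.492,-.352,.44)"
```

```text
t 1.25 pos [0.2621 0.622  0.4047] tool y yaw 67.15 w 1.0 F [-0.5 -0.3 -0.1] q [-1.28  0.48  0.02  1.56 -0.01  1.11 -0.08]
(.262,.622,.44) mm in tool axes [  0.1  -0.1 -35.3]
(.58,.25,.44) mm in tool axes [-437.5 -219.3   -0. ]
(.492,-.352,.44) mm in tool axes [-152.7 -588.9   -0. ]
```

```bash
python3 -m pendant '[[0.085,0,0,-0.035,0],[0.085,-0.0365,-0.0183,0,0],[0.085,-0.0365,-0.0183,0,0],[0.085,-0.0365,-0.0183,0,0],[0.085,-0.0365,-0.0183,0,0],[0.085,-0.0365,-0.0183,0,0],[0.085,-0.0365,-0.0183,0,0],[0.085,-0.0365,-0.0183,0,0],[0.085,-0.0365,-0.0183,0,0],[0.085,-0.0365,-0.0183,0,0],[0.085,-0.0365,-0.0183,0,0],[0.085,-0.0365,-0.0183,0,0]]' 40
python3 -m pendant '[[0.085,-0.0365,-0.0183,0,0],[0.085,-0.01,-0.0365,0,6],[0.085,-0.01,-0.0365,0,0],[0.085,-0.01,-0.0365,0,0],[0.085,-0.01,-0.0365,0,0],[0.085,-0.01,-0.0365,0,0],[0.085,-0.01,-0.0365,0,0],[0.085,-0.01,-0.0365,0,0],[0.085,-0.01,-0.0365,0,0],[0.085,0,0,0,0],[0.085,0,0,0,0]]'
python3 go.py "(.492,-.352,.44)"
```

```text
t: 2.25
eef_pos: [0.5549, 0.2789, 0.44]
tool_rot: [0.0, 0.198, 0.98, 0.0]
contact_force: [-0.1, 1.3, -0.2]
gripper_width: 0.996
grasp_force: 0.0
t: 3.17
eef_pos: [0.5129, -0.048, 0.4401]
tool_rot: [0.0, 0.252, 0.968, 0.0]
contact_force: [-0.6, 0.7, -0.4]
gripper_width: 0.994
grasp_force: 0.0
t 3.1667 pos [ 0.5129 -0.048   0.4401] tool y yaw 60.85 w 0.994 F [-0.6  0.7 -0.4] q [-0.33  0.18  0.34  1.91 -0.07  1.07  1.11]
(.492,-.352,.44) mm in tool axes [-1.298e+02 -2.756e+02  1.000e-01]
```

```bash
python3 -m pendant '[[0.06,-0.0162,-0.0345,0,0],[0.06,-0.0162,-0.0345,0,0],[0.06,-0.0162,-0.0345,0,0],[0.06,-0.0162,-0.0345,0,0],[0.06,-0.0162,-0.0345,0,0],[0.06,-0.0162,-0.0345,0,0],[0.06,-0.0162,-0.0345,0,0],[0.06,-0.0162,-0.0345,0,0]]'
python3 -m pendant '[[0.06,0,0,0,6.5],[0.06,0,0,0,6.5],[0.06,0,0,0,6.5],[0.06,0,0,0,6.5],[0.06,0,0,0,6.5],[0.06,0,0,0,6.5],[0.06,0,0,0,6.5],[0.06,0,0,0,6.5],[0.06,0,0,0,6.5],[0.06,0,0,0,6.4],[0.06,0,0,0,0],[0.06,0,0,0,0]]'
python3 go.py "(.492,-.352,.202)"
```

```text
t: 3.83
eef_pos: [0.495, -0.35, 0.4396]
tool_rot: [0.0, 0.248, 0.969, 0.0]
contact_force: [0.6, -0.7, 0.1]
gripper_width: 0.707
grasp_force: 0.0
t: 4.83
eef_pos: [0.4951, -0.3485, 0.4394]
tool_rot: [-0.0, 0.728, 0.686, -0.0]
contact_force: [1.1, 0.6, -0.0]
gripper_width: 0.704
grasp_force: 0.0
t 4.8333 pos [ 0.4951 -0.3485  0.4394] tool y yaw -3.43 w 0.704 F [ 1.1  0.6 -0. ] q [-0.05  0.4   0.75  1.73 -0.3   1.13  0.73]
(.492,-.352,.202) mm in tool axes [ -3.7  -2.8 237.4]
```

```bash
python3 -m pendant '[[0.06,0.0,-0.003,0.03,0.6],[0.06,-0.0037,0,0.03,0],[0.06,0,0,0.03,0],[0.06,0,0,0.03,0],[0.06,0,0,0.03,0],[0.06,0,0,0.025,0],[0.06,0,0,0.02,0],[0.06,0,0,0,0],[0.06,0,0,0,0]]'
python3 go.py "(.492,-.352,.202)"
python3 - <<'E'
from fit import *
a,_=bot.read_camera("scene");b,_=bot.read_camera("top")
cv2.imwrite("pics/g1.png",np.hstack([cv2.resize(a[280:430,320:460],(400,429)),cv2.resize(b[190:310,400:520],(400,429))]))
E
```

```text
t: 5.58
eef_pos: [0.4908, -0.3528, 0.2441]
tool_rot: [-0.001, 0.733, 0.681, -0.0]
contact_force: [0.8, -0.9, 0.5]
gripper_width: 0.701
grasp_force: 0.0
t 5.5833 pos [ 0.4908 -0.3528  0.2441] tool y yaw -4.2 w 0.701 F [ 0.8 -0.9  0.5] q [ 0.09  0.63  0.6   1.88 -0.49  0.78  0.88]
(.492,-.352,.202) mm in tool axes [ 0.8  1.3 42.1]
```

View pics/g1.png

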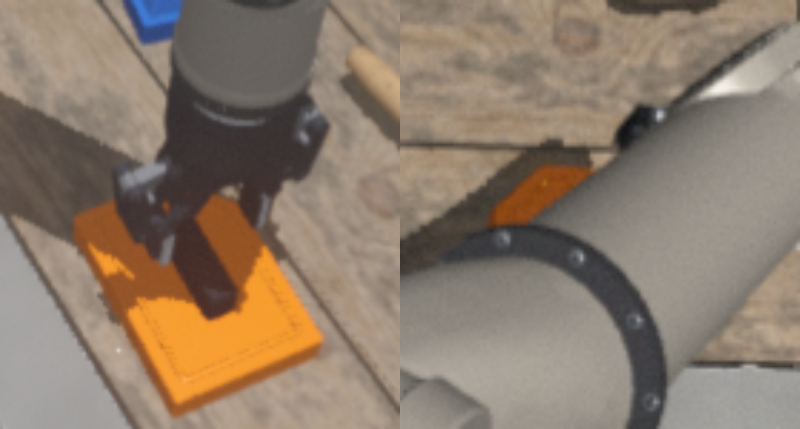

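The left crop shows the fingers open either side of the black bar, around crop (210,250), and lined up with it. The right crop is mostly hidden by the arm. I'll go down, close, and lift a little.

```bash
python3 -m pendant '[[0.06,0.001,0.001,0.02,0],[0.06,0,0,0.014,0],[0.06,0,0,0.007,0],[0.06,0,0,0,0],[0.06,0,0,0,0]]'
python3 go.py
python3 -m pendant '[[0,0,0,0,0],[0,0,0,0,0],[0,0,0,0,0],[0,0,0,0,0],[0,0,0,0,0],[0,0,0,0,0],[0,0,0,0,0],[0,0,0,0,0]]' 60
python3 go.py
```

```text
t: 6.1
eef_pos: [0.4916, -0.3525, 0.2039]
tool_rot: [-0.0, 0.733, 0.68, -0.0]
contact_force: [-0.6, 0.5, 0.4]
gripper_width: 0.704
grasp_force: 0.0
t 6.1 pos [ 0.4916 -0.3525  0.2039] tool y yaw -4.35 w 0.704 F [-0.6  0.5  0.4] q [ 0.12  0.69  0.55  1.9  -0.54  0.71  0.91]
t: 6.77
eef_pos: [0.4918, -0.3527, 0.2045]
tool_rot: [0.0, 0.733, 0.68, 0.0]
contact_force: [-1.3, 1.8, 6.3]
gripper_width: 0.239
grasp_force: 59.9
t 6.7667 pos [ 0.4918 -0.3527  0.2045] tool y yaw -4.36 w 0.239 F [-1.3  1.8  6.3] q [ 0.12  0.69  0.55  1.9  -0.54  0.71  0.91]
```

```bash
python3 -m pendant '[[0,0,0,-0.01,0],[0,0,0,-0.02,0],[0,0,0,-0.025,0],[0,0,0,-0.025,0],[0,0,0,-0.025,0],[0,0,0,-0.025,0],[0,0,0,-0.025,0],[0,0,0,-0.02,0],[0,0,0,-0.01,0],[0,0,0,0,0],[0,0,0,0,0]]'
python3 go.py "(.57,-.23,.39)" "(.6575,-.117,.39)"
```

```text
t: 7.68
eef_pos: [0.4915, -0.352, 0.3884]
tool_rot: [-0.0, 0.733, 0.68, 0.0]
contact_force: [-0.7, -0.0, -1.6]
gripper_width: 0.243
grasp_force: 59.0
t 7.6833 pos [ 0.4915 -0.352   0.3884] tool y yaw -4.34 w 0.243 F [-0.7 -0.  -1.6] q [-0.02  0.45  0.73  1.78 -0.35  1.04  0.76]
(.57,-.23,.39) mm in tool axes [127.6  69.   -1.5]
(.6575,-.117,.39) mm in tool axes [1.193e+02 7.870e+01 1.000e-01]
```

```bash
python3 -m pendant '[[0,0.0247,0.0148,0,0],[0,0.0247,0.0148,0,0],[0,0.0247,0.0148,0,0],[0,0.0247,0.0148,0,0],[0,0.0247,0.0148,0,0],[0,0.0247,0.0148,0,0],[0,0.0247,0.0148,0,0],[0,0.0247,0.0148,0,0],[0,0.0247,0.0148,0,0],[0,0.0247,0.0148,0,0],[0,0,0,0,0]]'
python3 -m pendant '[[0,0,0,0,3],[0,0,0,0,5],[0,0,0,0,6],[0,0,0,0,6],[0,0,0,0,6],[0,0,0,0,6],[0,0,0,0,6],[0,0,0,0,6],[0,0,0,0,6],[0,0,0,0,6],[0,0,0,0,6],[0,0,0,0,6]]'
python3 -m pendant '[[0,0,0,0,6],[0,0,0,0,6],[0,0,0,0,6],[0,0,0,0,5],[0,0,0,0,4],[0,0,0,0,2],[0,0,0,0,0],[0,0,0,0,0]]'
python3 go.py "(.6575,-.117,.39)"
python3 - <<'E'
from fit import *
a,_=bot.read_camera("scene");b,_=bot.read_camera("top");cv2.imwrite("pics/scene2.png",a);cv2.imwrite("pics/top2.png",b)
cv2.imwrite("pics/g2.png",np.hstack([cv2.resize(a[150:330,310:490],(400,400)),cv2.resize(b[120:270,290:440],(400,400))]))
E
```

```text
t: 8.6
eef_pos: [0.6611, -0.1094, 0.3855]
tool_rot: [-0.002, 0.73, 0.683, 0.001]
contact_force: [0.9, 1.4, -1.2]
gripper_width: 0.242
grasp_force: 59.0
t: 9.6
eef_pos: [0.6574, -0.1172, 0.3865]
tool_rot: [-0.0, 0.989, 0.151, -0.002]
contact_force: [0.1, -0.6, -1.9]
gripper_width: 0.245
grasp_force: 59.1
t: 10.27
eef_pos: [0.6576, -0.1172, 0.387]
tool_rot: [0.0, 0.995, -0.098, -0.001]
contact_force: [0.0, -0.4, -1.7]
gripper_width: 0.244
grasp_force: 59.1
t 10.2667 pos [ 0.6576 -0.1172  0.387 ] tool y yaw -101.3 w 0.244 F [ 0.  -0.4 -1.7] q [-0.59  0.74  1.1   1.64 -0.69  1.21 -1.11]
(.6575,-.117,.39) mm in tool axes [-0.2 -0.1 -3. ]
```

View pics/g2.png

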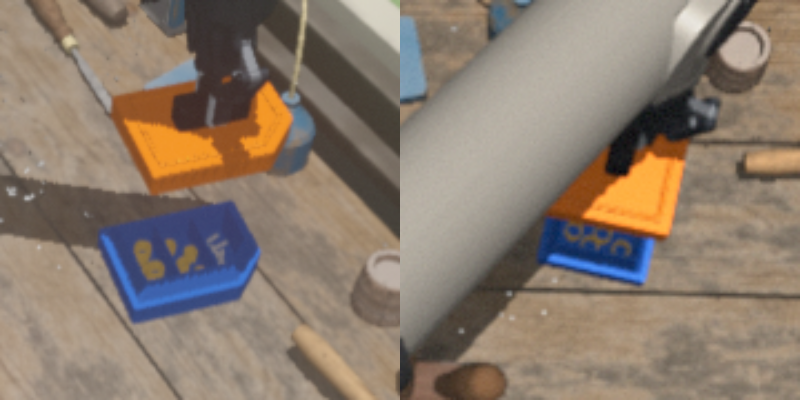

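Both crops show the lid level above the tray, with its cut corner on the same side as the tray's (right side in the scene crop). I'll check the in-hand lid pose against the tray in the scene camera.

```bash
python3 - <<'E'
from fit import *
im=cv2.imread("pics/scene2.png");h=cv2.cvtColor(im,cv2.COLOR_BGR2HSV)
def hull(lo,hi,c,r):
    m=cv2.inRange(h,lo,hi);k=np.zeros_like(m);cv2.circle(k,c,r,255,-1);m=cv2.morphologyEx(m&k,cv2.MORPH_OPEN,np.ones((3,3)))
    o=np.zeros((480,640));cv2.fillConvexPoly(o,cv2.convexHull(cv2.findNonZero(m)),1);return o
print("lid",fitz(LID,{"scene":hull((5,150,60),(22,255,255),(402,210),50)},(.6576,-.1172,-.197),.1825))
print("tray",fitz(TRAY,{"scene":hull((100,140,30),(130,255,255),(390,268),45)},(.6576,-.1172,-.197),0))
E
python3 go.py "(.6575,-.117,.2315)"
```

```text
lid [np.float64(0.6575), np.float64(-0.1191), np.float64(-11.4), np.float64(0.092)]
tray [np.float64(0.6597), np.float64(-0.1153), np.float64(-10.7), np.float64(0.827)]
t 10.3667 pos [ 0.6578 -0.1173  0.3878] tool y yaw -101.3 w 0.244 F [ 0.5  0.1 -1.4] q [-0.59  0.73  1.1   1.64 -0.69  1.21 -1.11]
(.6575,-.117,.2315) mm in tool axes [-1.000e-01 -3.000e-01  1.563e+02]
```

```bash
python3 -m pendant '[[0,-0.0005,0,0.015,0],[0,-0.0005,0,0.025,0],[0,0,0,0.025,0],[0,0,0,0.025,0],[0,0,0,0.02,0],[0,0,0,0.015,0],[0,0,0,0.005,0],[0,0,0,0,0],[0,0,0,0,0]]'
python3 go.py "(.6570,-.1175,.2305)"
```

```text
t: 11.12
eef_pos: [0.6572, -0.1174, 0.2592]
tool_rot: [0.0, 0.995, -0.099, 0.0]
contact_force: [-1.4, 0.3, -1.1]
gripper_width: 0.245
grasp_force: 59.0
t 11.1167 pos [ 0.6572 -0.1174  0.2592] tool y yaw -101.35 w 0.245 F [-1.4  0.3 -1.1] q [-0.53  0.86  0.97  1.73 -0.82  1.02 -1.02]
(.6570,-.1175,.2305) mm in tool axes [-0.2  0.1 28.7]
```

```bash
python3 -m pendant '[[0,0,0,0.006,0],[0,0,0,0.005,0],[0,0,0,0.005,0],[0,0,0,0.004,0],[0,0,0,0.003,0],[0,0,0,0.002,0],[0,0,0,0,0],[0,0,0,0,0]]'; python3 go.py "(.6570,-.1175,.2305)"
```

```text
t: 11.78
eef_pos: [0.657, -0.1171, 0.2337]
tool_rot: [0.0, 0.995, -0.099, -0.0]
contact_force: [0.3, -0.0, -1.7]
gripper_width: 0.245
grasp_force: 59.0
t 11.7833 pos [ 0.657  -0.1171  0.2337] tool y yaw -101.35 w 0.245 F [ 0.3 -0.  -1.7] q [-0.52  0.88  0.94  1.74 -0.85  0.98 -1.  ]
(.6570,-.1175,.2305) mm in tool axes [0.1 0.3 3.2]
```

It slid over the rim without any force. I'll lower the last few mm, release, and retreat.

```bash
python3 -m pendant '[[0,0,0,0.002,0],[0,0,0,0.0015,0],[0,0,0,0,0],[0,0,0,0,0]]'
python3 -m pendant '[[0.06,0,0,0,0],[0.06,0,0,0,0],[0.06,0,0,0,0],[0.06,0,0,0,0],[0.06,0,0,-0.005,0],[0.06,0,0,-0.01,0],[0.06,0,0,-0.02,0],[0.06,0,0,-0.03,0],[0.06,0,0,-0.03,0],[0.06,0,0,-0.03,0],[0.06,0,0,-0.03,0],[0.06,0,0,-0.03,0]]'
python3 go.py "(.45,-.3,.42)"
```

```text
t: 12.12
eef_pos: [0.657, -0.1171, 0.2301]
tool_rot: [-0.0, 0.995, -0.099, -0.0]
contact_force: [-0.2, -0.0, -1.5]
gripper_width: 0.244
grasp_force: 59.0
t: 13.12
eef_pos: [0.6566, -0.1174, 0.4178]
tool_rot: [0.0, 0.995, -0.099, 0.0]
contact_force: [-0.0, 0.2, 0.8]
gripper_width: 0.704
grasp_force: 0.0
t 13.1167 pos [ 0.6566 -0.1174  0.4178] tool y yaw -101.39 w 0.704 F [-0.   0.2  0.8] q [-0.61  0.71  1.13  1.61 -0.66  1.26 -1.13]
(.45,-.3,.42) mm in tool axes [-166.5  219.8   -2.3]
```

```bash
python3 -m pendant '[[0.06,-0.0208,0.0275,0,0],[0.06,-0.0208,0.0275,0,0],[0.06,-0.0208,0.0275,0,0],[0.06,-0.0208,0.0275,0,0],[0.06,-0.0208,0.0275,0,0],[0.06,-0.0208,0.0275,0,0],[0.06,-0.0208,0.0275,0,0],[0.06,-0.0208,0.0275,0,0],[0.06,0,0,0,0],[0.06,0,0,0,0]]'
python3 - <<'E'
from fit import *
a,_=bot.read_camera("scene");b,d=bot.read_camera("top")
m={"scene":mask(a,(5,22),(392,258),60),"top":mask(b,(5,22),(365,195),60)}
for c in m: print(c,m[c].sum(),fitz(LID,{c:m[c]},(.657,-.117,-.197),.025,True))
for dx,dy in((.055,.035),(-.055,.035),(-.055,-.035),(.045,-.02)):
    th=np.radians(-11.3);P=[[.657+dx*np.cos(th)-dy*np.sin(th),-.117+dx*np.sin(th)+dy*np.cos(th),.049]]
    u,v=np.round(proj("top",np.array(P))[0]).astype(int);print("z",world("top",[(u,v)],depth=[np.median(d[v-1:v+2,u-1:u+2])])[0].round(4))
cv2.imwrite("pics/g3.png",np.hstack([cv2.resize(a[190:330,320:460],(400,400)),cv2.resize(b[130:260,300:430],(400,400))]))
E
python3 go.py
```

```text
t: 13.95
eef_pos: [0.4483, -0.302, 0.4164]
tool_rot: [-0.0, 0.995, -0.102, 0.001]
contact_force: [-0.1, 0.5, 0.5]
gripper_width: 0.705
grasp_force: 0.0
scene 1268.0 [np.float64(0.6582), np.float64(-0.1151), np.float64(-14.3), np.float64(0.925)]
top 2326.0 [np.float64(0.6604), np.float64(-0.1149), np.float64(-11.1), np.float64(0.029)]
z [ 0.719  -0.0924  0.0485]
z [ 0.6103 -0.0707  0.0489]
z [ 0.5959 -0.1409  0.05  ]
z [ 0.6983 -0.1452  0.049 ]
t 14.05 pos [ 0.4509 -0.2999  0.4157] tool y yaw -101.34 w 0.702 F [ 1.  -0.6 -0.1] q [-0.43  0.49  1.23  1.91 -0.52  1.11 -0.76]
```

View pics/g3.png

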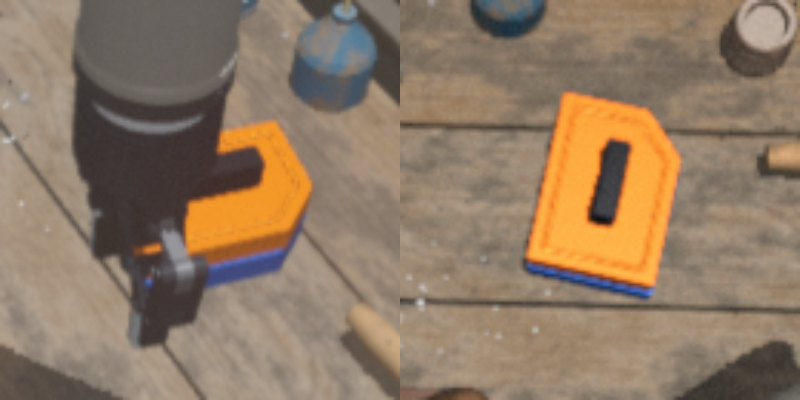

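The picture shows the lid flat and aligned on the tray, cut corner over cut corner. Its top face measures z ≈ 0.049 at four spots, as expected for a seated lid, and the gripper is clear of it.

```bash
python3 -c "
from station import bot
print(bot.hand_in())"
```

```text
the job is handed in; nothing more can be done
None
```

I handed the job in with the orange lid seated flat on the blue tray, cut corner over cut corner, released and the gripper clear; the grey lid was not touched, and the hand-in returned no verdict.

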